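Cap the varnish jars and shut them in their case

TASK

Put the varnish away for the night: lift the lid off the wooden case (near edge up, then draw it out from under the brass lip) and lay it flat on the blue felt mat, press the cap of every jar fully home before you lift that jar, stand all the jars upright in the bays of the case, then put the lid back on by tucking its far edge under the brass lip and letting the near edge down behind the stop strip until it lies flat on the rim. The jars are thin glass, so be gentle: lift them by the glass with a grip of 35 N at most, never press on a cap with more than 40 N, keep them upright, and ease the lid in without forcing it. Leave everything else on the bench where it is.

Things in the scene. Friction and masses are not known exactly. Their poses are not given: they have to be found in the camera images.
- case: Open wooden case, fixed: 168 mm (x) by 253 mm (y) outside, walls 10 mm, floor 8 mm, rim 75 mm above the bench. Origin: centre of its underside; x from its near side (stop strip) to its far side (brass lip), z up. Inside 148 mm (x) by 233 mm (y): four bays side by side along y, each 56 mm (y) by 148 mm (x), parted by 3 mm dividers that rise 28 mm above the floor.
- bay1 (a point): Centre of the floor of the bay at the case's -y end (case y = -88.5 mm, 8 mm above the bench). The bays are 59 mm apart, at case y = -88.5, -29.5, 29.5 and 88.5 mm. Axes as the case's.
- mat: Blue felt mat, fixed flat on the bench, 290 mm (its x) by 190 mm (its y), 3 mm thick: the clear place to lay the lid. Origin: centre of its underside.
- lip (a point): Middle of the near edge of the lip's underside (case x = 62 mm). The brass lip, 7 mm thick, runs along the whole far rim on an upstand whose near face is at case x = 79 mm; under the lip is a slot 12.5 mm high above the rim and 17 mm deep, open towards the near side.
- strip (a point): Middle of the inner top edge of the stop strip (case x = -79 mm): a dark strip 5 mm thick and 9 mm tall on the outer half of the near rim. Strip and upstand are 158 mm apart and the lid is 152 mm, so it goes in only tipped, far edge first under the lip, and is then let down behind the strip. The end walls' rims are bare.
- seat (a point): Centre of the case at rim height, 75 mm above the bench; the closed lid's origin lies here. Axes as the case's.
- lid: Loose flat wooden lid, 152 mm (its x) by 253 mm (its y) by 6 mm thick, about 0.2 kg, shut on the case at the start (near edge behind the strip, far edge under the lip), handle up. Origin: centre of its underside. Handle: a dark wooden bar 20 mm wide (x), 100 mm long (y), from 6 to 38 mm above the underside, in the middle of the lid. The lid is the same either way round (a half turn).
- edge_a (a point): Middle of the lid's long edge at its +x side, on the underside (76 mm from the lid's origin).
- edge_b (a point): Middle of the lid's other long edge (-x side), on the underside.
- jar1: Squat thin-walled amber glass varnish jar with a paper label that has a red stripe and a black cap; it may be absent. Straight body 46 mm across and 44 mm tall, then a narrower neck; origin: centre of its underside; z up along its axis. About 0.14 kg with its cap.
- cap1 (a joint): Height of jar1's cap above fully home, m: 0 = pressed fully home, up to 0.010 = resting loosely on the neck. The black cap is 44 mm across and 16 mm tall; its flat top is 62 mm + this value above the jar's underside. It slides stiffly along the jar's axis and stays where it is left; about 7 N of push moves it. It stops at 0.
- jar2: Squat thin-walled amber glass varnish jar with a paper label that has a yellow stripe and a black cap; it may be absent. Straight body 46 mm across and 44 mm tall, then a narrower neck; origin: centre of its underside; z up along its axis. About 0.14 kg with its cap.
- cap2 (a joint): Height of jar2's cap above fully home, m: 0 = pressed fully home, up to 0.010 = resting loosely on the neck. The black cap is 44 mm across and 16 mm tall; its flat top is 62 mm + this value above the jar's underside. It slides stiffly along the jar's axis and stays where it is left; about 7 N of push moves it. It stops at 0.
- jar3: Squat thin-walled amber glass varnish jar with a paper label that has a brown stripe and a black cap; it may be absent. Straight body 46 mm across and 44 mm tall, then a narrower neck; origin: centre of its underside; z up along its axis. About 0.14 kg with its cap.
- cap3 (a joint): Height of jar3's cap above fully home, m: 0 = pressed fully home, up to 0.010 = resting loosely on the neck. The black cap is 44 mm across and 16 mm tall; its flat top is 62 mm + this value above the jar's underside. It slides stiffly along the jar's axis and stays where it is left; about 7 N of push moves it. It stops at 0.
- jar4: Squat thin-walled amber glass varnish jar with a paper label that has a green stripe and a black cap; it may be absent. Straight body 46 mm across and 44 mm tall, then a narrower neck; origin: centre of its underside; z up along its axis. About 0.14 kg with its cap.
- cap4 (a joint): Height of jar4's cap above fully home, m: 0 = pressed fully home, up to 0.010 = resting loosely on the neck. The black cap is 44 mm across and 16 mm tall; its flat top is 62 mm + this value above the jar's underside. It slides stiffly along the jar's axis and stays where it is left; about 7 N of push moves it. It stops at 0.
- gouge_a: Bystander: a gouge with a pale wooden handle, about 210 mm long, lying along its own x, 28 mm thick.
- gouge_b: Bystander: a gouge with a dark wooden handle, about 195 mm long, lying along its own x, 28 mm thick.
- cork_block: Bystander: cork sanding block 60 x 40 x 30 mm (x, y, z), lying among the jars. Origin under its centre.
- finger_plane: Bystander: small brass finger plane, 66 x 32 mm, 30 mm tall.
- tailpiece: Bystander: black violin tailpiece, about 110 x 42 mm, 13 mm tall, along its own x.
- spool_clamp: Bystander: wooden spool clamp standing upright, 32 mm across, 95 mm tall.
- varnish_brush: Bystander: varnish brush lying along its own x, 180 mm long.
Mind the look-alikes: they are no part of the job. What is shaped like the jar1 but pink or turquoise is not meant.

How it is judged:
By the outcome, as a careful person would: the job done as asked, in the order asked, and still so for the second after the job is handed in, with the robot touching nothing.
Of jar1, jar2, jar3, jar4 only 2 to 4 are there at a start; the rules pass over those that are not, and their reading is None.
At some moment in a run one of jar1, jar2, jar3, jar4 may be knocked a few centimetres aside while the robot is not near it.
It also fails if it takes over 210 s, if anything falls off the work surface, if the arm or the gripper's body presses on something with over 40 N, if the wrist force passes 120 N, or if a joint passes its speed limit or range.

ROBOT

A 7-joint arm with a two-finger parallel gripper is mounted at the origin on the work surface. World frame = base frame: x ahead of the robot, y to its left, z up, the work surface at z = 0. Lengths are in m, angles in rad, forces in N, time in s.
With the tool pointing down it reaches from about 0.425 to 0.875 m from the base axis. Payload 4.7 kg.
Tool frame: the origin (TCP) lies midway between the tips of the shut fingers; the grasp point (between the pads) lies 19 mm behind it; z points along the fingers, y is the line along which they close (so a half turn about z gives the same grasp; the last joint's range is limited). The gripper opens to 87 mm and grips with 3 to 60 N. Pads are 19 mm wide; open, the fingers measure 117 mm over their backs; the gripper's body (75 mm by 190 mm) begins 51 mm behind the grasp point.
Start: joints at [1.327, 0.321, -0.07, 1.45, 0.023, 1.371, -0.057], TCP at [0.166, -0.629, 0.223] pointing down, gripper open.
Joint ranges: [-2.86, 2.86], [-0.3, 2.09], [-1.38, 1.24], [0.06, 2.45], [-1.56, 4.7], [0.09, 2.05], [-2.69, 2.69]. Speed limits (rad/s): [2.57, 2.57, 3.14, 3.14, 3.14, 3.14, 3.14].

INTERFACE

Orientations are given as a rotation vector (axis times angle).
In Python, from bench import monitor, cams, workorder gives the robot as it stands.
- The arm moves only by the tool move_arm, never from a script. Its arguments are lists of equal length, an entry for each row: "slide": the shift along the tool's x, y, z in cm, a list of three; "roll": the turn about the tool's z in rad. In form: {"slide": [[dx, dy, dz], ...], "roll": [roll, ...]}. A call has 1 to 20 rows; each row is the pose to reach, as a shift and turn from the pose commanded when the call began, along the tool's axes at that moment; what a row does not reach only later rows make up. A row lasts 1/10 s, in which the tool goes at most 50 mm and 8.59 degrees, less where a joint would pass 70% of its speed; a pose out of reach is approached as far as the arm can. A call with a gripper value outside its range is refused whole. "gripper" is the finger opening in cm, from 0 to 8.7, set as the call begins (left out, the last holds). The fingers move at their own pace and stop on an object; "squeeze" is the grip in N (left out, the last holds). Time passes only in rows, so rows that repeat a pose let the fingers close. It gives the time, the measured TCP pose, the force, the opening and the grip force at its end, in the units of the state.
- monitor.get_state(): the state, without advancing time (a new reading comes with each control period).
- cams.get_image(name): name is "side" or "top"; returns the picture (384x512x3 uint8, red, green, blue); there is no depth.
- cams.get_calibration(name): a dict with "mtx" (3x3 intrinsics, pixels), "R" (3x3) and "t" (3): a world point X has camera coordinates R X + t. Camera axes: x right, y down, z forward; pixel columns grow to the right and rows downward; lengths in m; the calibration is good to about 2 mm. A picture is of the moment at which its call begins. get_calibration takes no time and is no camera call.
- workorder.close_job(): hands the job in; it is judged then, once.
The state is a dict: "time": time; "joint_positions": joint angles; "qd": joint speeds; "joint_torque": joint torques, N m; "position": TCP position; "tool_rot": TCP orientation; "ft_force": force on the tool from outside, world axes, zero at the start; "torque": the same for the moment, N m; "grip_width": opening from 0.0 (shut) to 1.0 (fully open); "grip_force": force on a finger pad.
Only numpy, scipy, OpenCV 4.12 (cv2) and the standard library are available. Lean on these libraries where they do the work, as an engineer would, in place of code of your own. Each camera call takes 0.05 s, during which the arm holds its last target. There are 200 camera calls.

## Working session

There is one attempt and no reset: what is moved stays moved. The work goes in short steps, Python scripts to look and compute and a tool call to move; the robot and the scene stay as the last step left them, time stands still between calls to the robot, and variables do not carry over. Pictures are saved under pics/ and viewed, at most 14 in all, crops included, and the job is handed in when it is done.

Besides the shell and the picture viewer there is one more tool, called after "Emit:" in YAML: its name, and indented under it one key for each argument. move_arm: Moves the arm, as the interface text tells. Its arguments: {"type":"object","properties":{"slide":{"type":"array","items":{"type":"array","items":{"type":"number"}}},"roll":{"type":"array","items":{"type":"number"}},"gripper":{"type":"number"},"squeeze":{"type":"number"}},"required":["slide","roll"]}

```bash
ls; mkdir -p pics
cat > h.py <<'E'
import numpy as np, cv2
from bench import monitor, cams, workorder
from scipy.spatial.transform import Rotation as R
def save(cam,name,crop=None,scale=1):
    im=cams.get_image(cam)[:,:,::-1]
    cv2.imwrite(f'pics/{name}_raw.png',im)
    if crop: x0,y0,x1,y1=crop; im=im[y0:y1,x0:x1]
    if scale!=1: im=cv2.resize(im,None,fx=scale,fy=scale,interpolation=cv2.INTER_CUBIC)
    cv2.imwrite(f'pics/{name}.png',im)
def px2w(cam,uv,z):
    c=cams.get_calibration(cam);K,Rm,t=map(np.array,(c['mtx'],c['R'],c['t']))
    d=Rm.T@np.linalg.solve(K,[uv[0],uv[1],1]);o=-Rm.T@t
    return o+d*(z-o[2])/d[2]
def w2px(cam,X):
    c=cams.get_calibration(cam);K,Rm,t=map(np.array,(c['mtx'],c['R'],c['t']))
    p=K@(Rm@np.array(X)+t);return p[:2]/p[2]
def st():
    s=monitor.get_state();return s
E
python3 - <<'E'
from h import *
save('top','t0',scale=1.56);save('side','s0',scale=1.56)
s=st();print(s)
for c in('top','side'):
    k=cams.get_calibration(c);print(c,k,-np.array(k['R']).T@np.array(k['t']))
E
```

```text
pics
{'time': 0.1, 'joint_positions': array([ 1.32710659,  0.32174822, -0.07006299,  1.45158877,  0.02258652,
        1.37082088, -0.05690642]), 'qd': array([ 0.00113052, -0.00103629,  0.00038895, -0.00324051, -0.00220002,
       -0.00070386,  0.00047471]), 'joint_torque': array([-3.70612179e-04, -4.92574167e+01, -4.05976865e-01, -3.13398564e+01,
       -6.40632631e-02,  3.95077514e-02,  1.00474333e-04]), 'position': array([ 0.16552446, -0.62803248,  0.22155319]), 'tool_rot': array([-3.11379612e+00, -4.03588167e-01,  4.98804565e-04]), 'ft_force': array([ 0.10566879,  0.76397307, -0.20498739]), 'torque': array([ 0.00370594,  0.00976555, -0.04773016]), 'grip_force': 0.0, 'grip_width': 0.9972285534271985}
top {'mtx': array([[433.94591325,   0.        , 262.7381209 ],
       [  0.        , 433.94591325, 201.51966918],
       [  0.        ,   0.        ,   1.        ]]), 'R': array([[ 0.02569239, -0.99966934,  0.00105275],
       [-0.98109406, -0.02541703, -0.19185518],
       [ 0.1918185 ,  0.00389637, -0.98142268]]), 't': array([-0.0412667 ,  0.60368121,  1.12157429])} [ 0.37818959 -0.03027934  1.21660126]
side {'mtx': array([[478.52574344,   0.        , 257.65611194],
       [  0.        , 478.52574344, 197.11761289],
       [  0.        ,   0.        ,   1.        ]]), 'R': array([[ 0.97791589, -0.20843189,  0.01538354],
       [-0.10866002, -0.5699223 , -0.81448239],
       [ 0.17853152,  0.7948237 , -0.57998429]]), 't': array([-0.58794963,  0.1137196 ,  1.25531725])} [ 0.36320837 -1.05549202  0.82973165]
```

View pics/t0.png

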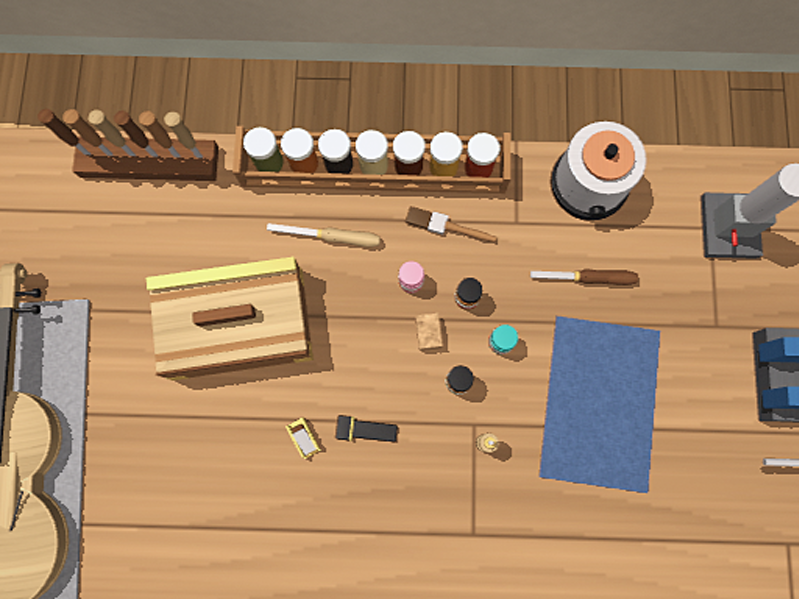

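View pics/s0.png

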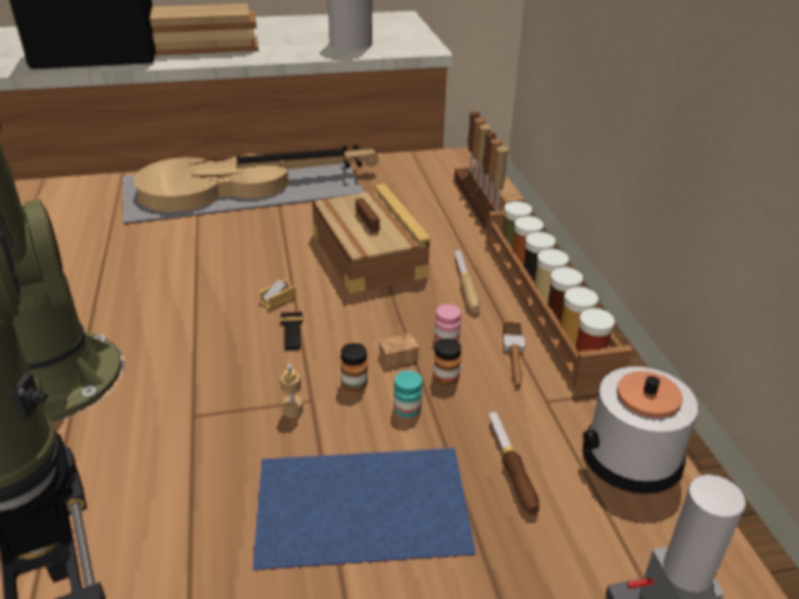

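The pictures show the lidded case at left, top px (150–305, 260–375). Two amber jars are present, with black caps at (470,290) and (460,378). The pink (411,276) and turquoise (504,338) ones are look-alikes, and the mat is at right. I'll enlarge the case and jars.

Run:
```python
import cv2
im=cv2.imread('pics/t0_raw.png')
a=cv2.resize(im[155:250,85:225],None,fx=5,fy=5,interpolation=cv2.INTER_CUBIC)
cv2.imwrite('pics/c1.png',a)
a=cv2.resize(im[160:320,245:435],None,fx=4,fy=3.75,interpolation=cv2.INTER_CUBIC) if 0 else cv2.resize(im[165:265,250:350],None,fx=6,fy=6,interpolation=cv2.INTER_CUBIC)
cv2.imwrite('pics/c2.png',a)
im=cv2.imread('pics/s0_raw.png')
cv2.imwrite('pics/c3.png',cv2.resize(im[190:275,210:310],None,fx=7,fy=7,interpolation=cv2.INTER_CUBIC))
```

```text
(no output)
```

View pics/c1.png

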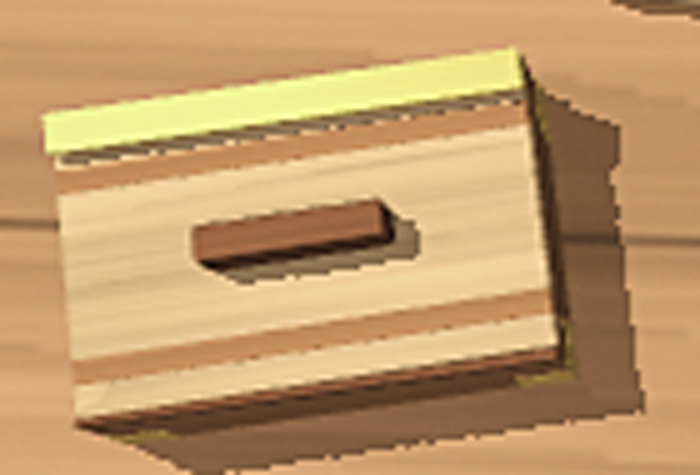

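View pics/c2.png

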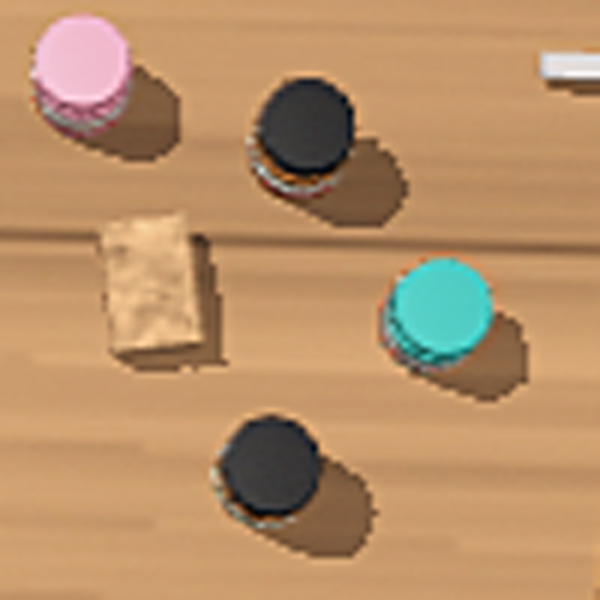

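View pics/c3.png

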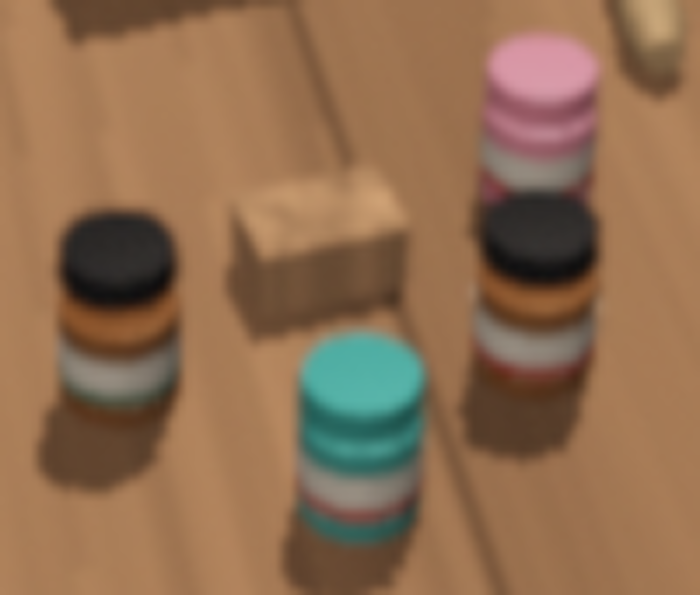

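Run:
```python
from h import *
from scipy.optimize import least_squares
P=[((43,115),(84,126.5,94.5)),((515,48),(84,-126.5,94.5)),((525,88),(62,-126.5,94.5)),((45,152),(62,126.5,94.5)),
((78,415),(-76,126.5,81)),((557,342),(-76,-126.5,81)),((192,228),(10,50,113)),((378,200),(10,-50,113)),((391,238),(-10,-50,113)),((204,265),(-10,50,113))]
uv=np.array([p[0] for p in P])/5+[85,155]; C=np.array([p[1] for p in P])/1000
def f(q):
    c,s=np.cos(q[2]),np.sin(q[2])
    return np.concatenate([w2px('top',(q[0]+c*X[0]-s*X[1],q[1]+s*X[0]+c*X[1],X[2]))-u for X,u in zip(C,uv)])
r=least_squares(f,[.6,.3,0]);print('case',r.x,np.round(r.fun.reshape(-1,2),1).tolist())
for n,t,s in(('jar1',(306,127),(538,230)),('jar4',(270,467),(117,248))):
    ut=np.array(t)/6+[250,165];us=np.array(s)/7+[210,190]
    g=lambda X:np.concatenate([w2px('top',X)-ut,w2px('side',X)-us])
    q=least_squares(g,[.6,-.1,.07]);print(n,q.x,q.fun, [px2w('top',ut,z) for z in(.062,.072)])
for n,t in(('turq',(438,308)),('pink',(82,60)),):
    print(n,px2w('top',np.array(t)/6+[250,165],.066))
for t in((102,222),(182,212),(203,342),(116,350)):print('cork',px2w('top',np.array(t)/6+[250,165],.03))
k=512/799
for t in((557,317),(660,330),(648,492),(540,477)):print('mat',px2w('top',np.array(t)*k,.003))
for n,t,z in(('spool',(487,440),.09),('tail',(337,417),.013),('tail',(397,440),.013),('plane',(303,420),.03),('plane',(320,455),.03),('brush',(495,240),.01),('gA',(380,243),.02),('gB',(532,275),.01)):print(n,px2w('top',np.array(t)*k,z))
```

```text
case [0.58767749 0.28494299 0.17577973] [[0.6, 0.5], [0.7, 0.2], [-0.4, 0.1], [0.8, 1.1], [0.2, 0.4], [0.2, 0.7], [-0.2, -0.7], [1.0, -0.7], [-0.8, -0.9], [-2.0, -0.6]]
jar1 [ 0.6495021  -0.12906542  0.06181435] [ 0.00925659 -0.071552   -0.06610386  0.01623997] [array([ 0.64925736, -0.12902604,  0.062     ]), array([ 0.64690964, -0.12817079,  0.072     ])]
jar4 [ 0.49466667 -0.11425134  0.06514845] [ 0.02749335 -0.34335299 -0.32541425  0.05364414] [array([ 0.4940689 , -0.11441823,  0.062     ]), array([ 0.49306527, -0.1136895 ,  0.072     ])]
turq [ 0.56676149 -0.18845076  0.066     ]
pink [ 0.67700189 -0.0263511   0.066     ]
cork [ 0.60905469 -0.03747146  0.03      ]
cork [ 0.61474926 -0.0745176   0.03      ]
cork [ 0.55402353 -0.08527041  0.03      ]
cork [ 0.54927551 -0.045335    0.03      ]
mat [ 0.61765167 -0.29375759  0.003     ]
mat [ 0.59841335 -0.48067056  0.003     ]
mat [ 0.31189797 -0.44692951  0.003     ]
mat [ 0.33246725 -0.25957161  0.003     ]
spool [ 0.39247226 -0.15709096  0.09      ]
tail [0.42645144 0.09814994 0.013     ]
tail [ 0.38940529 -0.00850549  0.013     ]
plane [0.41911527 0.154971   0.03      ]
plane [0.36055863 0.12249614 0.03      ]
brush [ 0.75888284 -0.17951956  0.01      ]
gA [0.74448162 0.03306949 0.02      ]
gB [ 0.693688   -0.24757543  0.01      ]
```

```bash
cat >> h.py <<'E'
CASE=np.array([.5877,.2849]);CY=.1758
def case(x,y,z=0):
    c,s=np.cos(CY),np.sin(CY);return [CASE[0]+c*x-s*y,CASE[1]+s*x+c*y,z]
def tool():
    s=st();M=R.from_rotvec(s['tool_rot']).as_matrix();return s,M,np.arctan2(M[1,1],M[0,1])
def plan(*ts):
    "ts: (xyz, world direction of tool y)"
    s,M,a=tool();print('t',round(s['time'],1),'pos',np.round(s['position'],4),'ydir',round(a,4),'tilt',np.round(M[:2,2],3),'F',np.round(s['ft_force'],1),'w',round(s['grip_width']*87,1),'gf',round(s['grip_force'],1),'q7',round(s['joint_positions'][6],2))
    for p,b in ts:
        d=M.T@(np.array(p)-s['position'])*100
        print(np.round(d,2).tolist(),'roll',round((a-b+np.pi)%(2*np.pi)-np.pi,3))
E
python3 - <<'E'
from h import *
plan(((.45,-.3,.22),-.6),(case(0,0,.20),CY),(case(0,0,.135),CY),(case(0,0,.085),CY))
E
```

```text
t 0.1 pos [ 0.1655 -0.628   0.2216] ydir -1.313 tilt [-0.001  0.002] F [ 0.1  0.8 -0.2] w 86.8 gf 0.0 q7 -0.06
[35.87, -24.47, 0.2] roll -0.713
[64.1, -77.51, 2.29] roll -1.489
[64.1, -77.5, 8.79] roll -1.489
[64.1, -77.49, 13.79] roll -1.489
```

Emit:
move_arm:
  slide:
    - [35.9,-24.5,0]
    - [35.9,-24.5,0]
    - [35.9,-24.5,0]
    - [35.9,-24.5,0]
    - [35.9,-24.5,0]
    - [35.9,-24.5,0]
    - [35.9,-24.5,0]
    - [35.9,-24.5,0]
    - [64.1,-77.5,2.3]
    - [64.1,-77.5,2.3]
    - [64.1,-77.5,2.3]
    - [64.1,-77.5,2.3]
    - [64.1,-77.5,2.3]
    - [64.1,-77.5,2.3]
    - [64.1,-77.5,2.3]
    - [64.1,-77.5,2.3]
    - [64.1,-77.5,2.3]
    - [64.1,-77.5,2.3]
    - [64.1,-77.5,2.3]
    - [64.1,-77.5,2.3]
  roll: [-0.7,-0.7,-0.7,-0.7,-0.7,-0.7,-0.7,-0.7,-1.49,-1.49,-1.49,-1.49,-1.49,-1.49,-1.49,-1.49,-1.49,-1.49,-1.49,-1.49]
  gripper: 6.0
  squeeze: 8

```text
time: 2.1
position: [0.5802, 0.2551, 0.2]
tool_rot: [2.017, 2.408, -0.001]
ft_force: [0.2, -0.4, 1.6]
grip_width: 0.689
grip_force: 0.0
```

Run:
```python
from h import *
plan((case(0,0,.20),CY),(case(0,0,.12),CY),(case(0,0,.086),CY))
```

```text
t 2.1 pos [0.5802 0.2551 0.2   ] ydir 0.1761 tilt [-0.001 -0.001] F [ 0.2 -0.4  1.6] w 59.9 gf 0.0 q7 -0.5
[2.81, 1.26, 0.0] roll 0.0
[2.81, 1.27, 8.0] roll 0.0
[2.81, 1.27, 11.4] roll 0.0
```

Emit:
move_arm:
  slide:
    - [2.8,1.3,0]
    - [2.8,1.3,0]
    - [2.8,1.3,0]
    - [2.8,1.3,4]
    - [2.8,1.3,4]
    - [2.8,1.3,4]
  roll: [0,0,0,0,0,0]

```text
time: 2.7
position: [0.5878, 0.2811, 0.1603]
tool_rot: [2.019, 2.406, -0.004]
ft_force: [0.8, 0.8, 1.0]
grip_width: 0.688
grip_force: 0.0
```

Run:
```python
from h import *
plan((case(0,0,.12),CY),(case(0,0,.086),CY))
save('top','t1',(85,135,225,250),5)
```

```text
t 2.7 pos [0.5878 0.2811 0.1603] ydir 0.1745 tilt [-0.001 -0.002] F [0.8 0.8 1. ] w 59.8 gf 0.0 q7 -0.56
[0.39, 0.07, 4.03] roll -0.001
[0.39, 0.07, 7.43] roll -0.001
```

View pics/t1.png

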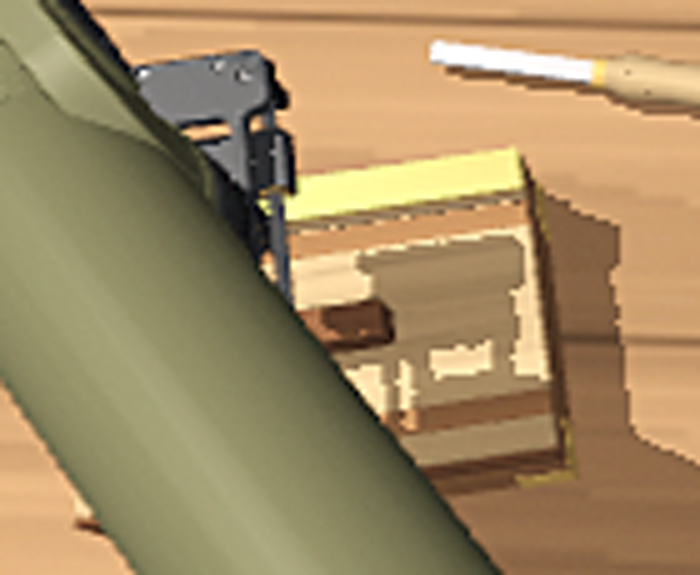

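Emit:
move_arm:
  slide:
    - [0.4,0,4]
    - [0.4,0,5.5]
    - [0.4,0,6.5]
    - [0.4,0,7.2]
    - [0.4,0,7.2]
    - [0.4,0,7.2]
  roll: [0,0,0,0,0,0]

```text
time: 3.35
position: [0.5876, 0.2877, 0.0897]
tool_rot: [2.016, 2.409, 0.002]
ft_force: [0.4, -0.3, 0.5]
grip_width: 0.691
grip_force: 0.0
```

Emit:
move_arm:
  slide:
    - [0,0,0]
    - [0,0,0]
    - [0,0,0]
    - [0,0,0]
    - [0,0,0]
    - [0,0,0]
    - [0,0,0]
    - [0,0,0]
  roll: [0,0,0,0,0,0,0,0]
  gripper: 0
  squeeze: 8

```text
time: 4.15
position: [0.5871, 0.2875, 0.0886]
tool_rot: [2.016, 2.409, -0.0]
ft_force: [-0.3, -0.8, 0.4]
grip_width: 0.234
grip_force: 8.0
```

Run:
```python
from h import *
plan()
```

```text
t 4.2 pos [0.5871 0.2875 0.0886] ydir 0.177 tilt [ 0. -0.] F [-0.3 -0.8  0.4] w 20.4 gf 8.0 q7 -0.6
```

Emit:
move_arm:
  slide:
    - [0,0,-0.2]
    - [0,0,-0.4]
    - [0,0,-0.5]
    - [0,0,-0.6]
    - [0,0,-0.7]
    - [0,0,-0.8]
    - [0,0,-0.9]
    - [0,0,-1.0]
    - [0,0,-1.0]
    - [0,0,-1.0]
  roll: [0,0,0,0,0,0,0,0,0,0]

```text
time: 5.15
position: [0.5872, 0.2872, 0.0985]
tool_rot: [2.017, 2.409, -0.0]
ft_force: [4.3, 0.5, -6.9]
grip_width: 0.239
grip_force: 8.2
```

Run:
```python
from h import *
plan()
save('side','s1',(190,100,290,200),6)
```

```text
t 5.2 pos [0.5872 0.2872 0.0985] ydir 0.1768 tilt [ 0. -0.] F [ 4.3  0.5 -6.9] w 20.8 gf 8.2 q7 -0.6
```

View pics/s1.png

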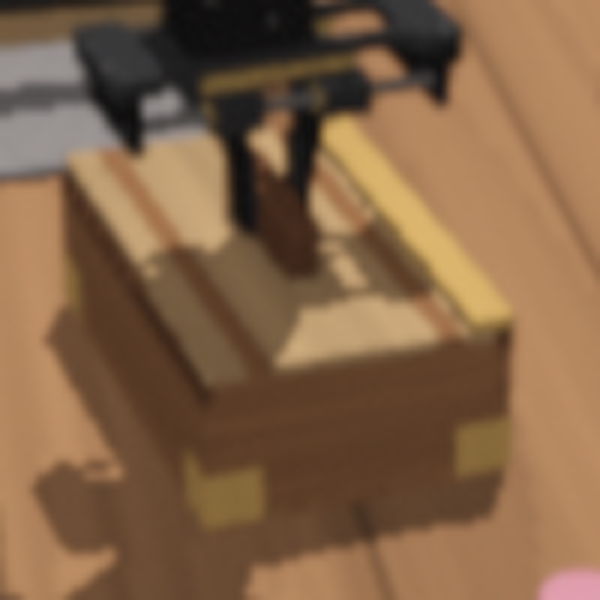

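Emit:
move_arm:
  slide:
    - [0,0,-0.1]
    - [0,0,-0.2]
    - [0,-0.1,-0.2]
    - [0,-0.2,-0.2]
    - [0,-0.3,-0.2]
    - [0,-0.4,-0.2]
    - [0,-0.5,-0.2]
  roll: [0,0,0,0,0,0,0]

```text
time: 5.9
position: [0.5819, 0.2866, 0.1008]
tool_rot: [2.016, 2.409, -0.0]
ft_force: [2.0, -0.2, -6.1]
grip_width: 0.243
grip_force: 8.2
```

Emit:
move_arm:
  slide:
    - [0,-0.2,0]
    - [0,-0.4,0]
    - [0,-0.6,0]
    - [0,-0.8,0]
    - [0,-1.0,0]
    - [0,-1.2,0]
    - [0,-1.4,0]
    - [0,-1.6,0]
    - [0,-1.8,0]
    - [0,-2.0,0]
    - [0,-2.0,0]
  roll: [0,0,0,0,0,0,0,0,0,0,0]

```text
time: 7.0
position: [0.5621, 0.283, 0.1007]
tool_rot: [2.016, 2.409, -0.001]
ft_force: [0.0, -0.4, -1.6]
grip_width: 0.228
grip_force: 8.0
```

Run:
```python
from h import *
plan()
save('side','s2',(190,100,290,200),6)
```

```text
t 7.0 pos [0.5621 0.283  0.1007] ydir 0.1772 tilt [-0. -0.] F [ 0.  -0.4 -1.6] w 19.9 gf 8.0 q7 -0.6
```

View pics/s2.png

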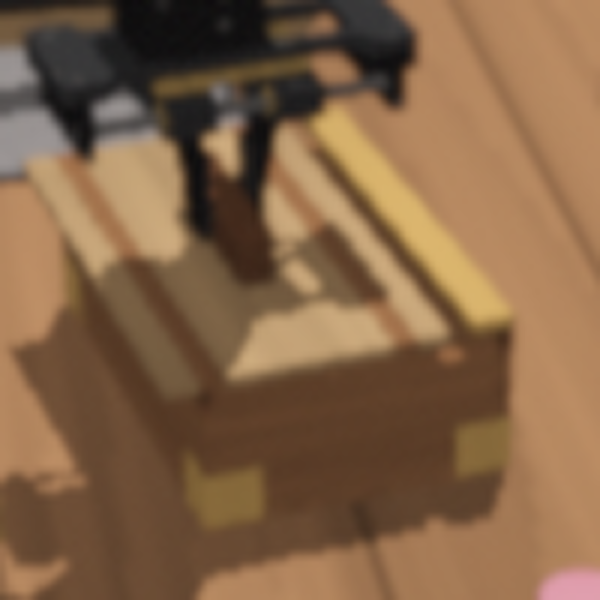

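Run:
```python
from h import *
plan(([.55,.26,.20],.177),([.53,0,.2],-.75),([.465,-.370,.2],-1.689))
```

```text
t 7.0 pos [0.5623 0.283  0.1007] ydir 0.1769 tilt [-0. -0.] F [-1.2 -1.2 -1.1] w 19.9 gf 8.0 q7 -0.6
[-2.05, -1.61, -9.93] roll -0.0
[-27.29, -8.16, -9.92] roll 0.927
[-62.57, -21.07, -9.91] roll 1.866
```

Emit:
move_arm:
  slide:
    - [0,-0.5,-0.4]
    - [0,-0.5,-1]
    - [0,-1,-2]
    - [-1,-1.5,-4]
    - [-2,-1.6,-7]
    - [-2,-1.6,-10]
    - [-6,-2.7,-10]
    - [-10,-3.8,-10]
    - [-14,-4.8,-10]
    - [-18,-5.9,-10]
    - [-22.5,-7,-10]
    - [-27.3,-8.2,-10]
    - [-32,-10,-10]
    - [-36,-11.5,-10]
    - [-40,-13,-10]
    - [-44,-14.5,-10]
    - [-48,-15.8,-10]
    - [-52,-17.3,-10]
    - [-57,-19,-10]
    - [-60,-20,-10]
  roll: [0,0,0,0,0,0.13,0.26,0.39,0.52,0.65,0.78,0.92,1.06,1.18,1.3,1.42,1.54,1.66,1.78,1.86]
  gripper: 0
  squeeze: 20

```text
time: 9.05
position: [0.4699, -0.3463, 0.2018]
tool_rot: [3.134, -0.187, 0.001]
ft_force: [-0.5, -0.7, -2.0]
grip_width: 0.231
grip_force: 20.0
```

Run:
```python
from h import *
plan(([.465,-.370,.06],-1.689))
save('top','t2',(200,150,512,384),2.5)
```

```text
t 9.1 pos [ 0.4699 -0.3463  0.2018] ydir -1.6898 tilt [ 0.001 -0.002] F [-0.5 -0.7 -2. ] w 20.1 gf 20.0 q7 -1.15
[-0.22, 2.38, 14.18] roll -0.001
```

View pics/t2.png

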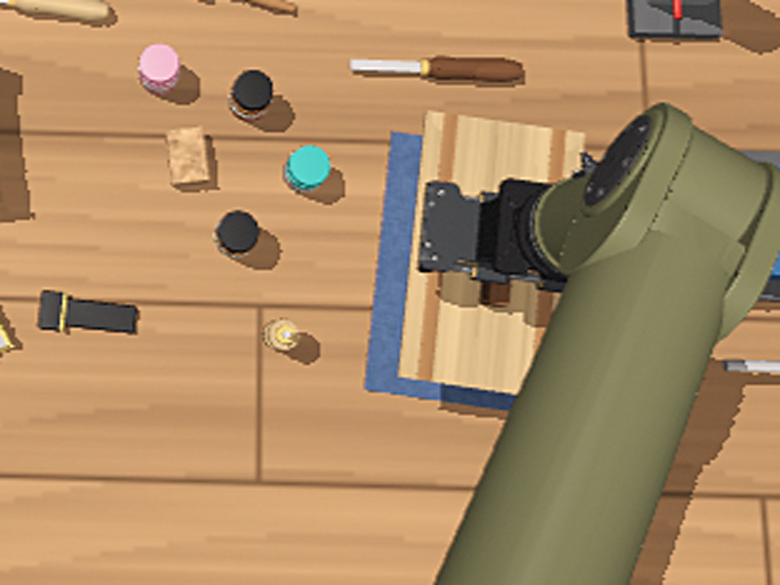

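Emit:
move_arm:
  slide:
    - [-0.2,2.4,3]
    - [-0.2,2.4,7]
    - [-0.2,2.4,11]
    - [-0.2,2.4,14]
    - [-0.2,2.4,16]
    - [-0.2,2.4,17]
    - [-0.2,2.4,17.5]
    - [-0.2,2.4,17.8]
    - [-0.2,2.4,18]
    - [-0.2,2.4,18]
  roll: [0,0,0,0,0,0,0,0,0,0]

```text
time: 10.1
position: [0.4671, -0.3668, 0.0216]
tool_rot: [3.136, -0.176, 0.002]
ft_force: [-0.3, 0.5, -2.9]
grip_width: 0.23
grip_force: 20.0
```

Emit:
move_arm:
  slide:
    - [0,0,0.1]
    - [0,0,0.2]
    - [0,0,0.3]
    - [0,0,0.4]
    - [0,0,0.4]
  roll: [0,0,0,0,0]

```text
time: 10.6
position: [0.4673, -0.3668, 0.0179]
tool_rot: [3.136, -0.176, 0.002]
ft_force: [-0.1, 0.4, 4.7]
grip_width: 0.224
grip_force: 20.0
```

Emit:
move_arm:
  slide:
    - [0,0,0]
    - [0,0,0]
    - [0,0,0]
    - [0,0,0]
    - [0,0,0]
    - [0,0,-2]
    - [0,0,-6]
    - [0,0,-11]
    - [0,0,-16]
    - [0,0,-18]
    - [0,0,-18]
  roll: [0,0,0,0,0,0,0,0,0,0,0]
  gripper: 5

```text
time: 11.7
position: [0.4686, -0.3678, 0.2014]
tool_rot: [3.132, -0.176, 0.01]
ft_force: [0.2, 0.2, -0.5]
grip_width: 0.571
grip_force: 0.0
```

Run:
```python
from h import *
plan(([.6485,-.1288,.12],-.2),([.494,-.114,.12],-.2))
```

```text
t 11.7 pos [ 0.4686 -0.3678  0.2014] ydir -1.6831 tilt [ 0.006 -0.005] F [ 0.2  0.2 -0.5] w 49.7 gf 0.0 q7 -1.12
[15.14, -25.8, 8.12] roll -1.483
[-0.38, -25.54, 8.02] roll -1.483
```

Emit:
move_arm:
  slide:
    - [-0.1,-5,0]
    - [-0.1,-10,0]
    - [-0.2,-15,2]
    - [-0.3,-20,5]
    - [-0.4,-25.5,8]
    - [-0.4,-25.5,9]
    - [-0.4,-25.5,10]
    - [-0.4,-25.5,10.5]
    - [-0.4,-25.5,10.5]
    - [-0.4,-25.5,10.5]
  roll: [-0.15,-0.3,-0.45,-0.6,-0.75,-0.9,-1.05,-1.18,-1.18,-1.18]
  gripper: 0
  squeeze: 20

```text
time: 12.7
position: [0.4905, -0.1125, 0.091]
tool_rot: [-2.706, -1.594, 0.001]
ft_force: [-0.5, 0.3, 0.5]
grip_width: 0.002
grip_force: 0.0
```

Run:
```python
from h import *
plan(([.494,-.114,.08],-.5))
save('side','s3',(210,170,310,275),6)
```

```text
t 12.7 pos [ 0.4905 -0.1125  0.091 ] ydir -0.5064 tilt [-0.001  0.001] F [-0.5  0.3  0.5] w 0.2 gf 0.0 q7 -0.41
[0.04, 0.38, 1.1] roll -0.006
```

View pics/s3.png

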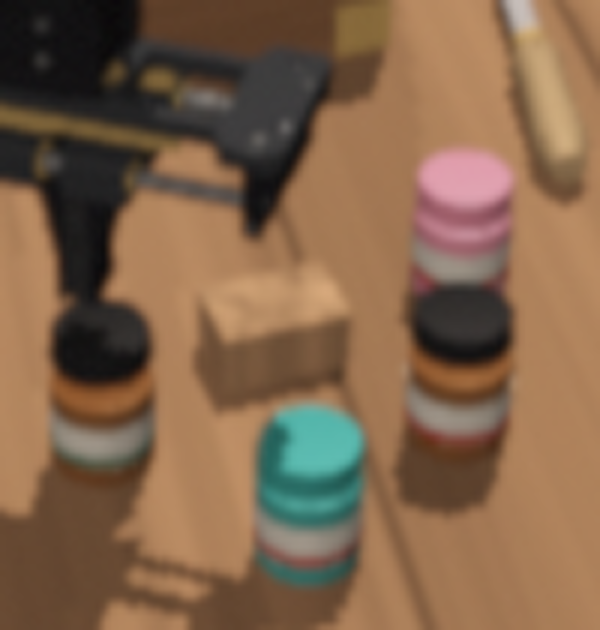

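Emit:
move_arm:
  slide:
    - [0,0.3,0.5]
    - [0,0.3,1.0]
    - [0,0.3,1.5]
    - [0,0.3,1.7]
    - [0,0.3,1.8]
    - [0,0.3,1.9]
    - [0,0.3,2.0]
    - [0,0.3,2.0]
  roll: [0,0,0,0,0,0,0,0]

```text
time: 13.55
position: [0.4938, -0.114, 0.0717]
tool_rot: [2.704, 1.599, -0.0]
ft_force: [-0.1, 0.0, -0.3]
grip_width: 0.005
grip_force: 0.0
```

Emit:
move_arm:
  slide:
    - [0,0,0.1]
    - [0,0,0.2]
    - [0,0,0.3]
    - [0,0,0.4]
    - [0,0,0.5]
    - [0,0,0.6]
    - [0,0,0.7]
    - [0,0,0.8]
    - [0,0,0.8]
  roll: [0,0,0,0,0,0,0,0,0]

```text
time: 14.45
position: [0.494, -0.1141, 0.0646]
tool_rot: [2.704, 1.598, -0.0]
ft_force: [-2.2, 0.2, 4.7]
grip_width: 0.01
grip_force: 2.9
```

Emit:
move_arm:
  slide:
    - [0,0,0.05]
    - [0,0,0.1]
    - [0,0,0.15]
    - [0,0,0.2]
    - [0,0,0.2]
  roll: [0,0,0,0,0]

```text
time: 14.95
position: [0.494, -0.1141, 0.0627]
tool_rot: [2.704, 1.598, -0.0]
ft_force: [-2.3, 0.7, 7.0]
grip_width: 0.005
grip_force: 3.2
```

Emit:
move_arm:
  slide:
    - [0,0,0.05]
    - [0,0,0.1]
    - [0,0,0.15]
    - [0,0,0.15]
  roll: [0,0,0,0]

```text
time: 15.35
position: [0.4943, -0.1141, 0.0624]
tool_rot: [2.703, 1.598, -0.0]
ft_force: [-5.4, -0.2, 14.8]
grip_width: 0.003
grip_force: 7.6
```

Emit:
move_arm:
  slide:
    - [0,0,0.05]
    - [0,0,0.1]
    - [0,0,0.1]
    - [0,0,0.1]
  roll: [0,0,0,0]

```text
time: 15.75
position: [0.4945, -0.1142, 0.0624]
tool_rot: [2.703, 1.598, -0.001]
ft_force: [-7.8, 1.8, 21.6]
grip_width: 0.005
grip_force: 10.9
```

Emit:
move_arm:
  slide:
    - [0,0,-2]
    - [0,0,-4]
    - [0,0,-4]
    - [0,0,-4]
    - [0,0,-4]
    - [0,0,-4]
    - [0,0,-4]
    - [0,0,-2]
    - [0,0,0]
    - [0,0,2]
    - [0,0,3]
    - [0,0,3.6]
    - [0,0,4]
    - [0,0,4]
  roll: [0,0,0,0,0,0,0,0,0,0,0,0,0,0]
  gripper: 7

```text
time: 17.15
position: [0.4939, -0.114, 0.0192]
tool_rot: [2.704, 1.599, 0.0]
ft_force: [-0.4, -0.1, -1.0]
grip_width: 0.801
grip_force: 0.0
```

Run:
```python
from h import *
plan(([.494,-.114,.019],-.5))
```

```text
t 17.1 pos [ 0.4939 -0.114   0.0192] ydir -0.5029 tilt [ 0. -0.] F [-0.4 -0.1 -1. ] w 69.7 gf 0.0 q7 -0.47
[0.01, 0.01, 0.02] roll -0.003
```

Grip at 15 N, then lift a little.

Emit:
move_arm:
  slide:
    - [0,0,0]
    - [0,0,0]
    - [0,0,0]
    - [0,0,0]
    - [0,0,0]
    - [0,0,0]
    - [0,0,-0.5]
    - [0,0,-1.5]
    - [0,0,-3]
    - [0,0,-6]
    - [0,0,-9]
    - [0,0,-12]
    - [0,0,-13]
    - [0,0,-13]
  roll: [0,0,0,0,0,0,0,0,0,0,0,0,0,0]
  gripper: 0
  squeeze: 15

```text
time: 18.55
position: [0.4949, -0.1143, 0.1512]
tool_rot: [2.702, 1.597, 0.003]
ft_force: [0.5, -0.5, -1.9]
grip_width: 0.523
grip_force: 15.0
```

Run:
```python
from h import *
plan((case(-26,0,.15),CY) if 0 else (case(-.026,-.0295,.15),CY),(case(-.026,-.0295,.028),CY))
```

```text
t 18.6 pos [ 0.4949 -0.1143  0.1512] ydir -0.5031 tilt [ 0.004 -0.002] F [ 0.5 -0.5 -1.9] w 45.5 gf 15.0 q7 -0.38
[35.52, -11.29, 0.08] roll -0.679
[35.51, -11.34, 12.28] roll -0.679
```

Emit:
move_arm:
  slide:
    - [4,-1.3,0]
    - [9,-2.9,0]
    - [14,-4.5,0]
    - [19,-6,0]
    - [24,-7.6,0]
    - [29,-9.2,0]
    - [33,-10.6,0]
    - [35.5,-11.3,0]
    - [35.5,-11.3,0]
    - [35.5,-11.3,0]
  roll: [-0.1,-0.2,-0.3,-0.4,-0.5,-0.6,-0.68,-0.68,-0.68,-0.68]

```text
time: 19.55
position: [0.5645, 0.2518, 0.1471]
tool_rot: [-2.012, -2.41, 0.005]
ft_force: [-0.1, -1.0, -0.9]
grip_width: 0.522
grip_force: 15.0
```

Run:
```python
from h import *
plan((case(-.026,-.0295,.028),CY))
save('side','s4',(190,80,310,210),4.5)
```

```text
t 19.6 pos [0.5645 0.2518 0.1471] ydir 0.1792 tilt [-0.004 -0.001] F [-0.1 -1.  -0.9] w 45.5 gf 15.0 q7 -0.52
[-0.1, 0.31, 11.9] roll 0.003
```

View pics/s4.png

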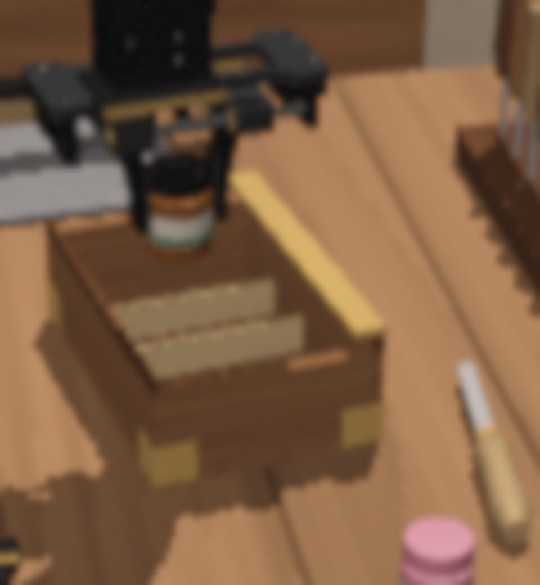

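Run:
```python
from h import *
for y in(-.059,0,.059):
    print([np.round((w2px('side',case(x,y,.036))-[190,80])*4.5).tolist() for x in(-.074,.074)])
print([np.round((w2px('side',case(.062,y,.0945))-[190,80])*4.5).tolist() for y in(.1265,-.1265)])
```

```text
[[134.0, 391.0], [331.0, 353.0]]
[[108.0, 350.0], [300.0, 314.0]]
[[84.0, 312.0], [271.0, 278.0]]
[[224.0, 173.0], [355.0, 329.0]]
```

Emit:
move_arm:
  slide:
    - [-0.1,0.3,1]
    - [-0.1,0.3,3]
    - [-0.1,0.3,5]
    - [-0.1,0.3,7]
    - [-0.1,0.3,9]
    - [-0.1,0.3,10]
    - [-0.1,0.3,11]
    - [-0.1,0.3,11.4]
    - [-0.1,0.3,11.6]
    - [-0.1,0.3,11.6]
  roll: [0,0,0,0,0,0,0,0,0,0]

```text
time: 20.6
position: [0.5693, 0.2511, 0.0335]
tool_rot: [2.016, 2.409, 0.001]
ft_force: [0.0, 0.5, -0.9]
grip_width: 0.527
grip_force: 15.0
```

Run:
```python
from h import *
plan((case(-.026,-.0295,.028),CY))
```

```text
t 20.6 pos [0.5693 0.2511 0.0335] ydir 0.1769 tilt [0.001 0.   ] F [ 0.   0.5 -0.9] w 45.8 gf 15.0 q7 -0.58
[0.06, -0.2, 0.55] roll 0.001
```

Emit:
move_arm:
  slide:
    - [0,0,0.1]
    - [0,0,0.2]
    - [0,0,0.3]
    - [0,0,0.4]
    - [0,0,0.5]
    - [0,0,0.5]
  roll: [0,0,0,0,0,0]

```text
time: 21.2
position: [0.5689, 0.251, 0.028]
tool_rot: [-2.016, -2.409, 0.001]
ft_force: [-0.1, -0.7, -0.4]
grip_width: 0.524
grip_force: 15.0
```

Emit:
move_arm:
  slide:
    - [0,0,0.05]
    - [0,0,0.1]
    - [0,0,0.15]
    - [0,0,0.15]
  roll: [0,0,0,0]

```text
time: 21.6
position: [0.569, 0.251, 0.0277]
tool_rot: [2.016, 2.409, -0.001]
ft_force: [-3.0, -2.4, 5.8]
grip_width: 0.525
grip_force: 15.0
```

Emit:
move_arm:
  slide:
    - [0,0,0]
    - [0,0,0]
    - [0,0,0]
    - [0,0,0]
    - [0,0,-1]
    - [0,0,-3]
    - [0,0,-6]
    - [0,0,-10]
    - [0,0,-12]
    - [0,0,-12]
  roll: [0,0,0,0,0,0,0,0,0,0]
  gripper: 5.8

```text
time: 22.6
position: [0.571, 0.2526, 0.1513]
tool_rot: [2.014, 2.406, 0.01]
ft_force: [0.3, 0.7, 0.4]
grip_width: 0.665
grip_force: 0.0
```

Run:
```python
from h import *
plan((case(0,0,.15),.1),([.6485,-.1288,.10],.1))
save('top','t3');
im=cv2.imread('pics/t3_raw.png')
cv2.imwrite('pics/t3.png',np.hstack([cv2.resize(im[140:240,80:210],None,fx=3,fy=5),cv2.resize(im[160:260,250:350],None,fx=4,fy=5)]))
```

```text
t 22.6 pos [0.571  0.2526 0.1513] ydir 0.1772 tilt [0.007 0.003] F [0.3 0.7 0.4] w 57.9 gf 0.0 q7 -0.52
[2.88, 2.21, 0.15] roll 0.077
[-38.92, 0.86, 5.09] roll 0.077
```

View pics/t3.png

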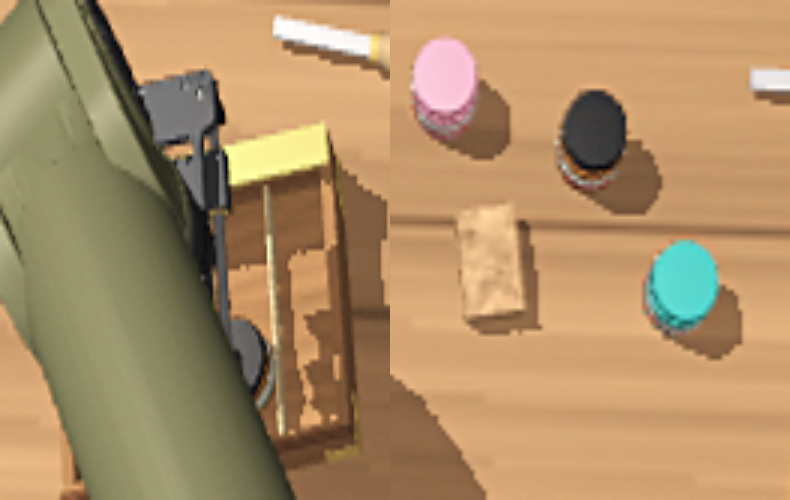

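Jar 4 stands in bay 2, and jar 1 is unmoved (cap px 301,186). Next I press jar 1's cap.

Emit:
move_arm:
  slide:
    - [-4,0.1,0]
    - [-9,0.2,0]
    - [-14,0.3,0]
    - [-19,0.4,0]
    - [-24,0.5,0]
    - [-29,0.6,0]
    - [-34,0.8,2]
    - [-38.9,0.9,5]
    - [-38.9,0.9,6.5]
    - [-38.9,0.9,7]
    - [-38.9,0.9,7]
    - [-38.9,0.9,7]
  roll: [0.08,0.08,0.08,0.08,0.08,0.08,0.08,0.08,0.08,0.08,0.08,0.08]
  gripper: 0

```text
time: 23.85
position: [0.6468, -0.1274, 0.0776]
tool_rot: [-2.107, -2.33, -0.002]
ft_force: [-0.0, 0.4, 0.2]
grip_width: 0.008
grip_force: 0.0
```

Run:
```python
from h import *
plan(([.649,-.129,.066],.1))
```

```text
t 23.9 pos [ 0.6468 -0.1274  0.0776] ydir 0.1004 tilt [0.001 0.001] F [-0.   0.4  0.2] w 0.7 gf 0.0 q7 0.02
[-0.18, 0.2, 1.16] roll 0.0
```

Emit:
move_arm:
  slide:
    - [-0.1,0.1,0.3]
    - [-0.1,0.1,0.6]
    - [-0.1,0.1,0.8]
    - [-0.1,0.1,0.9]
    - [-0.1,0.1,1.0]
    - [-0.1,0.1,1.1]
    - [-0.1,0.1,1.2]
    - [-0.1,0.1,1.2]
  roll: [0,0,0,0,0,0,0,0]

```text
time: 24.65
position: [0.6478, -0.1307, 0.0661]
tool_rot: [2.11, 2.326, 0.001]
ft_force: [-2.5, 1.1, 5.2]
grip_width: 0.006
grip_force: 3.0
```

Emit:
move_arm:
  slide:
    - [0,0,0.1]
    - [0,0,0.2]
    - [0,0,0.3]
    - [0,0,0.4]
    - [0,0,0.4]
  roll: [0,0,0,0,0]

```text
time: 25.15
position: [0.6478, -0.1307, 0.0625]
tool_rot: [2.11, 2.326, 0.0]
ft_force: [-2.6, 1.3, 8.2]
grip_width: 0.002
grip_force: 4.0
```

Emit:
move_arm:
  slide:
    - [0,0,0.05]
    - [0,0,0.1]
    - [0,0,0.15]
    - [0,0,0.2]
    - [0,0,0.2]
  roll: [0,0,0,0,0]

```text
time: 25.65
position: [0.6481, -0.1307, 0.0624]
tool_rot: [2.11, 2.326, -0.0]
ft_force: [-6.0, 1.3, 17.5]
grip_width: 0.006
grip_force: 8.5
```

Emit:
move_arm:
  slide:
    - [0,0,-2]
    - [0.1,0,-4]
    - [0.1,0,-4]
    - [0.1,0,-4]
    - [0.1,0,-4]
    - [0.1,0,-4]
    - [0.1,0,-4]
    - [0.1,0,-2]
    - [0.1,0,0]
    - [0.1,0,2]
    - [0.1,0,3]
    - [0.1,0,3.6]
    - [0.1,0,4]
    - [0.1,0,4]
  roll: [0,0,0,0,0,0,0,0,0,0,0,0,0,0]
  gripper: 7

```text
time: 27.05
position: [0.6475, -0.1302, 0.0188]
tool_rot: [2.111, 2.327, 0.0]
ft_force: [0.2, 0.3, 0.3]
grip_width: 0.804
grip_force: 0.0
```

Emit:
move_arm:
  slide:
    - [0,0,0]
    - [0,0,0]
    - [0,0,0]
    - [0,0,0]
    - [0,0,0]
    - [0,0,0]
    - [0,0,-0.5]
    - [0,0,-1.5]
    - [0,0,-3]
    - [0,0,-6]
    - [0,0,-9]
    - [0,0,-12]
    - [0,0,-13]
    - [0,0,-13]
  roll: [0,0,0,0,0,0,0,0,0,0,0,0,0,0]
  gripper: 0
  squeeze: 15

```text
time: 28.45
position: [0.6485, -0.1302, 0.1511]
tool_rot: [2.109, 2.324, 0.002]
ft_force: [-0.2, -0.5, -2.2]
grip_width: 0.526
grip_force: 15.0
```

Run:
```python
from h import *
plan((case(-.026,.0295,.15),CY),(case(-.026,.0295,.028),CY))
```

```text
t 28.4 pos [ 0.6485 -0.1302  0.1511] ydir 0.0969 tilt [ 0.004 -0.001] F [-0.2 -0.5 -2.2] w 45.7 gf 15.0 q7 0.05
[44.64, -4.86, 0.02] roll -0.079
[44.66, -4.9, 12.22] roll -0.079
```

Emit:
move_arm:
  slide:
    - [4.5,-0.5,0]
    - [9,-1,0]
    - [14,-1.5,0]
    - [19,-2.1,0]
    - [24,-2.6,0]
    - [29,-3.2,0]
    - [34,-3.7,0]
    - [39,-4.3,0]
    - [43,-4.7,0]
    - [44.7,-4.9,0]
    - [44.7,-4.9,0]
    - [44.7,-4.9,0]
    - [44.7,-4.9,0]
  roll: [-0.08,-0.08,-0.08,-0.08,-0.08,-0.08,-0.08,-0.08,-0.08,-0.08,-0.08,-0.08,-0.08]

```text
time: 29.75
position: [0.5559, 0.3075, 0.1475]
tool_rot: [2.019, 2.406, -0.004]
ft_force: [0.1, -1.0, -2.3]
grip_width: 0.525
grip_force: 15.0
```

Run:
```python
from h import *
plan((case(-.026,.0295,.028),CY))
```

```text
t 29.8 pos [0.5559 0.3075 0.1475] ydir 0.1743 tilt [-0.001 -0.002] F [ 0.1 -1.  -2.3] w 45.7 gf 15.0 q7 -0.62
[0.2, 0.15, 11.95] roll -0.001
```

Emit:
move_arm:
  slide:
    - [0.1,0,1]
    - [0.1,0,3]
    - [0.1,0,5]
    - [0.1,0,7]
    - [0.1,0,9]
    - [0.1,0,10]
    - [0.1,0,11]
    - [0.1,0,11.5]
    - [0.1,0,11.7]
    - [0.1,0,11.8]
    - [0.1,0,11.8]
  roll: [0,0,0,0,0,0,0,0,0,0,0]

```text
time: 30.85
position: [0.5555, 0.3112, 0.0312]
tool_rot: [2.016, 2.409, 0.001]
ft_force: [0.1, 0.1, -2.0]
grip_width: 0.525
grip_force: 15.0
```

Run:
```python
from h import *
plan((case(-.026,.0295,.028),CY))
```

```text
t 30.9 pos [0.5555 0.3112 0.0312] ydir 0.1771 tilt [0.001 0.   ] F [ 0.1  0.1 -2. ] w 45.6 gf 15.0 q7 -0.69
[-0.2, 0.11, 0.32] roll 0.001
```

Emit:
move_arm:
  slide:
    - [-0.1,0.1,0]
    - [-0.2,0.1,0.1]
    - [-0.2,0.1,0.2]
    - [-0.2,0.1,0.3]
    - [-0.2,0.1,0.35]
    - [-0.2,0.1,0.4]
    - [-0.2,0.1,0.4]
  roll: [0,0,0,0,0,0,0]

```text
time: 31.55
position: [0.5564, 0.3091, 0.0272]
tool_rot: [2.016, 2.409, -0.001]
ft_force: [-1.6, -1.5, 4.3]
grip_width: 0.529
grip_force: 15.0
```

Seated. Release, raise, and head clear to look.

Emit:
move_arm:
  slide:
    - [0,0,0]
    - [0,0,0]
    - [0,0,0]
    - [0,0,0]
    - [0,0,-1]
    - [0,0,-3]
    - [0,0,-6]
    - [0,0,-10]
    - [0,0,-14]
    - [0,0,-16]
  roll: [0,0,0,0,0,0,0,0,0,0]
  gripper: 5.8

```text
time: 32.55
position: [0.5575, 0.3107, 0.1916]
tool_rot: [2.014, 2.408, 0.009]
ft_force: [0.3, -0.0, 0.4]
grip_width: 0.665
grip_force: 0.0
```

Run:
```python
from h import *
plan(([.53,0,.19],-.75),([.467,-.34,.19],-1.689),([.467,-.367,.19],-1.689))
```

```text
t 32.5 pos [0.5575 0.3107 0.1916] ydir 0.1774 tilt [0.005 0.003] F [ 0.3 -0.   0.4] w 57.8 gf 0.0 q7 -0.6
[-30.09, -8.19, 0.06] roll 0.927
[-62.45, -20.4, -0.07] roll 1.866
[-65.1, -20.87, -0.08] roll 1.866
```

Emit:
move_arm:
  slide:
    - [-4.5,-1.3,0]
    - [-9,-2.5,0]
    - [-13,-3.6,0]
    - [-17,-4.7,0]
    - [-22,-6,0]
    - [-26,-7.1,0]
    - [-30,-8.2,0]
    - [-34.5,-10,0]
    - [-39,-11.6,0]
    - [-43.5,-13.3,0]
    - [-48,-15,0]
    - [-52.5,-16.7,0]
    - [-57,-18.3,0]
    - [-61,-19.8,0]
    - [-64,-20.7,0]
    - [-65.1,-20.9,0]
    - [-65.1,-20.9,0]
    - [-65.1,-20.9,0]
    - [-65.1,-20.9,0]
  roll: [0.13,0.26,0.39,0.52,0.65,0.78,0.92,1.06,1.18,1.3,1.42,1.54,1.66,1.78,1.87,1.87,1.87,1.87,1.87]
  gripper: 6

```text
time: 34.45
position: [0.4666, -0.3659, 0.187]
tool_rot: [-3.135, 0.185, -0.001]
ft_force: [-0.2, -0.1, 0.1]
grip_width: 0.69
grip_force: 0.0
```

Run:
```python
from h import *
plan(([.467,-.367,.0185],-1.689))
save('top','t4');
im=cv2.imread('pics/t4_raw.png')
cv2.imwrite('pics/t4.png',np.hstack([cv2.resize(im[150:260,85:215],None,fx=3,fy=4),cv2.resize(im[150:330,290:430],None,fx=2.85,fy=440/180)]))
```

```text
t 34.5 pos [ 0.4666 -0.3659  0.187 ] ydir -1.6886 tilt [0.001 0.001] F [-0.2 -0.1  0.1] w 60.1 gf 0.0 q7 -1.12
[0.05, 0.12, 16.85] roll 0.0
```

View pics/t4.png

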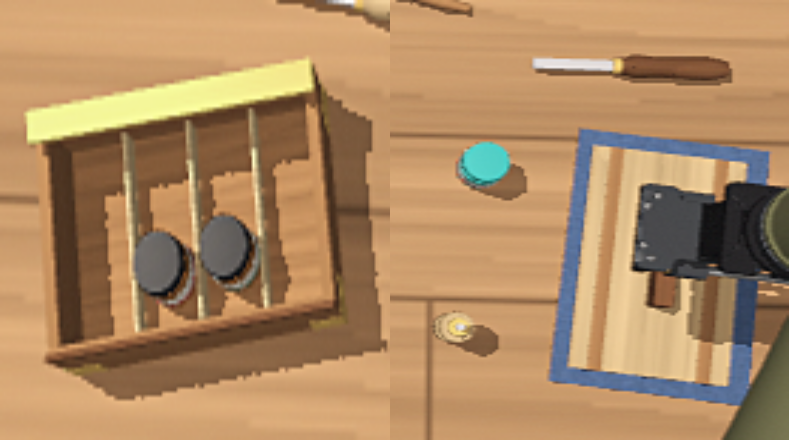

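Emit:
move_arm:
  slide:
    - [0,0.1,4]
    - [0,0.1,8]
    - [0,0.1,12]
    - [0,0.1,14]
    - [0,0.1,15.5]
    - [0,0.1,16.3]
    - [0,0.1,16.8]
    - [0,0.1,16.8]
    - [0,0.1,16.8]
  roll: [0,0,0,0,0,0,0,0,0]

```text
time: 35.4
position: [0.466, -0.37, 0.0199]
tool_rot: [3.134, -0.192, 0.003]
ft_force: [-0.7, 0.5, 0.1]
grip_width: 0.691
grip_force: 0.0
```

Emit:
move_arm:
  slide:
    - [0,0,0]
    - [0,0,0]
    - [0,0,0]
    - [0,0,0]
    - [0,0,0]
    - [0,0,0]
    - [0,0,0]
    - [0,0,-0.5]
    - [0,0,-2]
    - [0,0,-5]
    - [0,0,-9]
    - [0,0,-13]
    - [0,0,-16]
    - [0,0,-17]
    - [0,0,-17]
  roll: [0,0,0,0,0,0,0,0,0,0,0,0,0,0,0]
  gripper: 0
  squeeze: 20

```text
time: 36.9
position: [0.4659, -0.3702, 0.1908]
tool_rot: [3.133, -0.192, 0.005]
ft_force: [0.3, -0.6, -2.4]
grip_width: 0.228
grip_force: 20.0
```

Run:
```python
from h import *
y=.0026
plan(([.53,0,.19],-.75),(case(-.03,y,.19),CY),(case(-.03,y,.12),CY))
```

```text
t 36.9 pos [ 0.4659 -0.3702  0.1908] ydir -1.6932 tilt [ 0.003 -0.003] F [ 0.3 -0.6 -2.4] w 19.9 gf 20.0 q7 -1.12
[1.84, -37.53, -0.01] roll -0.943
[1.14, -65.88, -0.08] roll -1.869
[1.12, -65.89, 6.92] roll -1.869
```

Emit:
move_arm:
  slide:
    - [0.2,-4.5,0]
    - [0.5,-9,0]
    - [0.7,-13.5,0]
    - [0.9,-18,0]
    - [1.1,-22.5,0]
    - [1.4,-27,0]
    - [1.6,-31.5,0]
    - [1.8,-36,0]
    - [1.8,-40,0]
    - [1.7,-44,0]
    - [1.6,-48,0]
    - [1.4,-52,0]
    - [1.3,-56,0]
    - [1.2,-60,0]
    - [1.1,-64,0]
    - [1.1,-65.9,0]
    - [1.1,-65.9,0]
    - [1.1,-65.9,0]
    - [1.1,-65.9,0]
  roll: [-0.12,-0.24,-0.36,-0.48,-0.6,-0.72,-0.84,-0.96,-1.08,-1.2,-1.32,-1.44,-1.56,-1.68,-1.8,-1.87,-1.87,-1.87,-1.87]

```text
time: 38.8
position: [0.5565, 0.2812, 0.1873]
tool_rot: [2.019, 2.406, -0.004]
ft_force: [-0.2, 0.2, -1.5]
grip_width: 0.225
grip_force: 20.0
```

Run:
```python
from h import *
y=.0026
plan((case(-.022,y,.12),CY))
```

```text
t 38.8 pos [0.5565 0.2812 0.1873] ydir 0.1744 tilt [-0.002 -0.002] F [-0.2  0.2 -1.5] w 19.5 gf 20.0 q7 -0.56
[0.09, 0.95, 6.73] roll -0.001
```

Emit:
move_arm:
  slide:
    - [0,0.8,2]
    - [0,0.8,4]
    - [0,0.8,6]
    - [0,0.8,6.8]
    - [0,0.8,7]
    - [0,0.8,7]
    - [0,0.8,7]
    - [0,0.8,7]
  roll: [0,0,0,0,0,0,0,0]

```text
time: 39.6
position: [0.5649, 0.285, 0.1198]
tool_rot: [2.016, 2.408, 0.002]
ft_force: [-0.7, 0.3, -1.0]
grip_width: 0.223
grip_force: 20.0
```

Run:
```python
from h import *
plan((case(-.022,.0026,.10),CY))
save('top','t5');save('side','s5')
a=cv2.imread('pics/t5_raw.png');b=cv2.imread('pics/s5_raw.png')
cv2.imwrite('pics/ts5.png',np.hstack([cv2.resize(a[145:255,85:215],None,fx=3,fy=5,interpolation=cv2.INTER_CUBIC),cv2.resize(b[100:200,190:290],(400,550),interpolation=cv2.INTER_CUBIC)]))
```

```text
t 39.6 pos [0.5649 0.285  0.1198] ydir 0.1768 tilt [0.002 0.001] F [-0.7  0.3 -1. ] w 19.4 gf 20.0 q7 -0.6
[-0.15, 0.04, 1.98] roll 0.001
```

View pics/ts5.png

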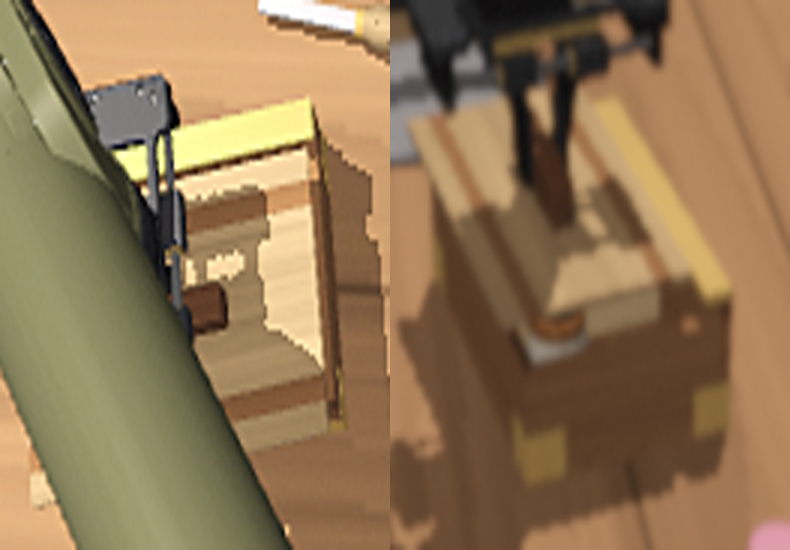

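Run:
```python
from h import *
c,s=np.cos(CY),np.sin(CY)
for u,v in((327,430),(314,146)):
    w=px2w('top',(85+u/3,145+v/5),.109)[:2]-CASE
    print('top',np.array([c*w[0]+s*w[1],-s*w[0]+c*w[1]])*1000)
for u,v in((545,315),(692,272),(412,120)):
    w=px2w('side',(190+(u-390)/4,100+v/5.5),.109)[:2]-CASE
    print('side',np.array([c*w[0]+s*w[1],-s*w[0]+c*w[1]])*1000)
t=tool()[0]['position'][:2]-CASE
print(np.array([c*t[0]+s*t[1],-s*t[0]+c*t[1]])*1000)
```

```text
top [ -97.36712271 -121.26628668]
top [  53.69598748 -127.95663715]
side [ -67.71534322 -129.73468727]
side [  51.27220988 -125.26169565]
side [-94.97952602 125.88465197]
[-22.67700368   4.01918467]
```

Emit:
move_arm:
  slide:
    - [0,0,0.5]
    - [0,0,1.0]
    - [0,0,1.4]
    - [0,0,1.6]
    - [0,0,1.7]
    - [0,0,1.7]
  roll: [0,0,0,0,0,0]
  gripper: 0
  squeeze: 6

```text
time: 40.3
position: [0.5642, 0.2847, 0.1015]
tool_rot: [-2.016, -2.409, 0.001]
ft_force: [-0.4, 0.6, -1.9]
grip_width: 0.232
grip_force: 6.0
```

Emit:
move_arm:
  slide:
    - [0,0,0.05]
    - [0,0,0.1]
    - [0,0,0.15]
    - [0,0,0.2]
    - [0,0,0.2]
  roll: [0,0,0,0,0]

```text
time: 40.8
position: [0.5644, 0.2847, 0.0997]
tool_rot: [2.016, 2.409, -0.0]
ft_force: [-0.8, 0.9, -1.6]
grip_width: 0.232
grip_force: 6.0
```

Run:
```python
from h import *
plan()
```

```text
t 40.8 pos [0.5644 0.2847 0.0997] ydir 0.1771 tilt [ 0. -0.] F [-0.8  0.9 -1.6] w 20.2 gf 6.0 q7 -0.61
```

No contact yet; continue down.

Emit:
move_arm:
  slide:
    - [0,0,0.05]
    - [0,0,0.1]
    - [0,0,0.15]
    - [0,0,0.2]
    - [0,0,0.2]
  roll: [0,0,0,0,0]

```text
time: 41.3
position: [0.565, 0.2848, 0.0981]
tool_rot: [2.016, 2.408, 0.002]
ft_force: [1.6, 0.3, 2.4]
grip_width: 0.233
grip_force: 6.1
```

Emit:
move_arm:
  slide:
    - [0,0,0.05]
    - [0,0,0.1]
    - [0,0,0.15]
    - [0,0,0.15]
  roll: [0,0,0,0]

```text
time: 41.7
position: [0.5651, 0.2848, 0.0965]
tool_rot: [2.016, 2.408, 0.002]
ft_force: [4.1, 0.5, 2.9]
grip_width: 0.238
grip_force: 6.1
```

Run:
```python
from h import *
plan()
```

```text
t 41.7 pos [0.5651 0.2848 0.0965] ydir 0.1767 tilt [0.001 0.001] F [4.1 0.5 2.9] w 20.7 gf 6.1 q7 -0.61
```

Emit:
move_arm:
  slide:
    - [0,0,0.05]
    - [0,0,0.1]
    - [0,0.1,0.1]
    - [0,0.2,0.1]
    - [0,0.3,0.1]
    - [0,0.4,0.1]
    - [0,0.5,0.1]
    - [0,0.6,0.1]
    - [0,0.6,0.1]
  roll: [0,0,0,0,0,0,0,0,0]

```text
time: 42.6
position: [0.5658, 0.2854, 0.0949]
tool_rot: [-2.012, -2.408, 0.013]
ft_force: [-7.7, -3.9, 10.5]
grip_width: 0.246
grip_force: 6.2
```

Run:
```python
from h import *
plan((case(-.003,.0026,.0955),CY))
save('side','s6',(190,100,290,200),6)
```

```text
t 42.6 pos [0.5658 0.2854 0.0949] ydir 0.1786 tilt [-0.008 -0.004] F [-7.7 -3.9 10.5] w 21.4 gf 6.2 q7 -0.61
[-0.18, 1.84, -0.08] roll 0.003
```

View pics/s6.png

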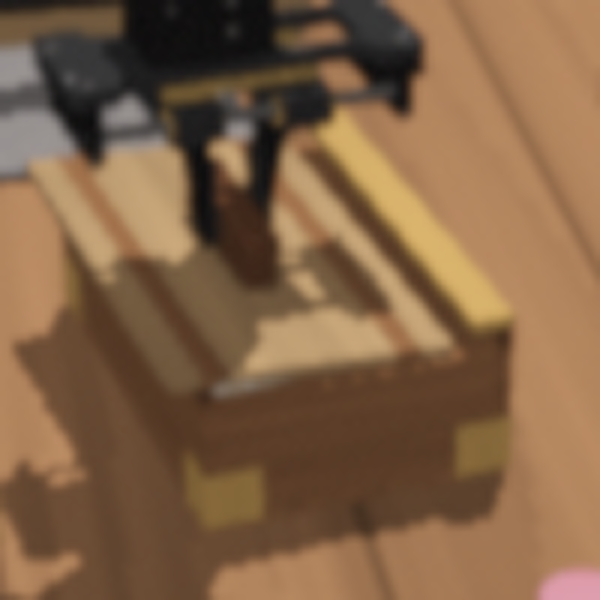

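Emit:
move_arm:
  slide:
    - [0,0,-0.1]
    - [0,0,-0.2]
    - [0,0,-0.2]
    - [0,0,-0.2]
  roll: [0,0,0,0]

```text
time: 43.05
position: [0.5697, 0.2854, 0.0963]
tool_rot: [-2.016, -2.408, 0.002]
ft_force: [-0.7, -0.6, -1.3]
grip_width: 0.238
grip_force: 5.8
```

Run:
```python
from h import *
plan((case(-.003,.0026,.0965),CY))
```

```text
t 43.0 pos [0.5697 0.2854 0.0963] ydir 0.177 tilt [-0.001 -0.001] F [-0.7 -0.6 -1.3] w 20.7 gf 5.8 q7 -0.61
[-0.11, 1.46, -0.02] roll 0.001
```

Emit:
move_arm:
  slide:
    - [0,0.1,0]
    - [0,0.2,0]
    - [0,0.3,0]
    - [0,0.4,0]
    - [0,0.5,0]
    - [0,0.5,0]
  roll: [0,0,0,0,0,0]

```text
time: 43.65
position: [0.5754, 0.2866, 0.0972]
tool_rot: [2.016, 2.409, 0.0]
ft_force: [0.4, -0.5, -1.5]
grip_width: 0.233
grip_force: 5.9
```

Run:
```python
from h import *
plan((case(-.003,.0026,.0965),CY))
```

```text
t 43.6 pos [0.5754 0.2866 0.0972] ydir 0.1769 tilt [0. 0.] F [ 0.4 -0.5 -1.5] w 20.3 gf 5.9 q7 -0.61
[-0.13, 0.88, 0.07] roll 0.001
```

Emit:
move_arm:
  slide:
    - [0,0,0.05]
    - [0,0,0.1]
    - [0,0,0.15]
    - [0,0.1,0.15]
    - [0,0.2,0.15]
    - [0,0.3,0.15]
    - [0,0.4,0.15]
    - [0,0.4,0.15]
  roll: [0,0,0,0,0,0,0,0]

```text
time: 44.45
position: [0.5789, 0.2875, 0.0955]
tool_rot: [-2.016, -2.409, 0.0]
ft_force: [-2.1, 1.2, 0.6]
grip_width: 0.236
grip_force: 6.2
```

Run:
```python
from h import *
plan((case(-.003,.0026,.0965),CY))
save('side','s7',(190,100,290,200),6)
```

```text
t 44.5 pos [0.5789 0.2875 0.0955] ydir 0.1772 tilt [-0.001  0.   ] F [-2.1  1.2  0.6] w 20.5 gf 6.2 q7 -0.61
[-0.15, 0.52, -0.1] roll 0.001
```

View pics/s7.png

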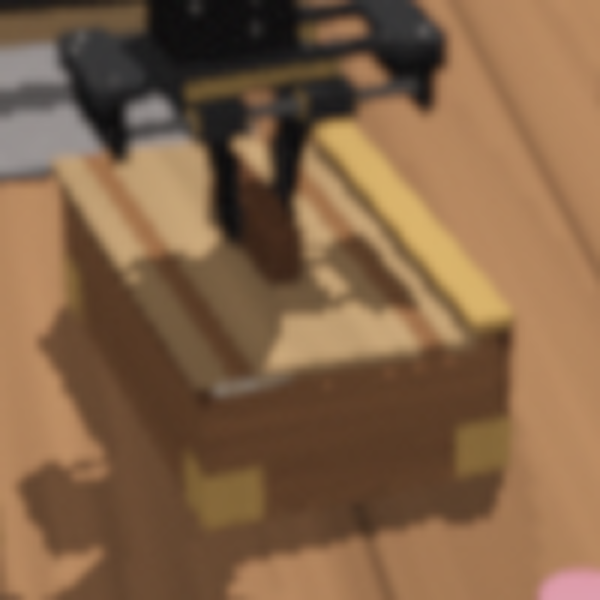

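The far edge is going under the lip. I've now viewed 16 pictures, which is over the 14 allowed, so I'll go by force and position readings from here.

Emit:
move_arm:
  slide:
    - [0,0.1,0]
    - [0,0.2,0]
    - [0,0.3,0]
    - [0,0.4,0]
    - [0,0.5,0]
    - [0,0.5,0]
  roll: [0,0,0,0,0,0]

```text
time: 45.1
position: [0.5844, 0.2881, 0.0956]
tool_rot: [2.016, 2.409, 0.0]
ft_force: [-0.7, 0.6, -0.1]
grip_width: 0.234
grip_force: 6.1
```

Run:
```python
from h import *
plan((case(0,.0026,.0965),CY))
```

```text
t 45.1 pos [0.5844 0.2881 0.0956] ydir 0.1768 tilt [0. 0.] F [-0.7  0.6 -0.1] w 20.4 gf 6.1 q7 -0.6
[-0.12, 0.27, -0.09] roll 0.001
```

Emit:
move_arm:
  slide:
    - [0,0.1,0]
    - [0,0.2,0]
    - [0,0.3,0]
    - [0,0.35,0]
    - [0,0.35,0.05]
    - [0,0.35,0.1]
    - [0,0.35,0.15]
    - [0,0.35,0.2]
    - [0,0.35,0.2]
  roll: [0,0,0,0,0,0,0,0,0]

```text
time: 46.0
position: [0.5874, 0.2887, 0.0935]
tool_rot: [2.016, 2.409, -0.0]
ft_force: [-0.3, 0.0, -1.4]
grip_width: 0.229
grip_force: 6.0
```

Run:
```python
from h import *
plan((case(0,.0026,.0965),CY))
```

```text
t 46.0 pos [0.5874 0.2887 0.0935] ydir 0.177 tilt [-0. -0.] F [-0.3  0.  -1.4] w 19.9 gf 6.0 q7 -0.6
[-0.12, -0.04, -0.3] roll 0.001
```

Emit:
move_arm:
  slide:
    - [0,0,0.1]
    - [0,0,0.2]
    - [0,0,0.3]
    - [0,0,0.35]
    - [0,0,0.4]
    - [0,0,0.4]
  roll: [0,0,0,0,0,0]

```text
time: 46.6
position: [0.5875, 0.289, 0.0905]
tool_rot: [2.016, 2.409, 0.0]
ft_force: [-1.8, -1.2, 5.1]
grip_width: 0.232
grip_force: 6.0
```

Emit:
move_arm:
  slide:
    - [0,0,0]
    - [0,0,0]
    - [0,0,0]
    - [0,0,0]
    - [0,0,0]
    - [0,0,-2]
    - [0,0,-6]
    - [0,0,-10]
    - [-5,0,-11]
    - [-10,0,-11]
    - [-15,0,-11]
    - [-20,0,-11]
    - [-25,0,-11]
    - [-30,0,-11]
    - [-35,0,-11]
    - [-40,0,-11]
    - [-45,-3,-11]
    - [-50,-6,-11]
    - [-55,-8,-11]
    - [-55,-8,-11]
  roll: [0,0,0,0,0,0,0,0,0,0,0,0,0,0,0,0,0,0,0,0]
  gripper: 5

```text
time: 48.6
position: [0.6029, -0.2743, 0.1992]
tool_rot: [2.026, 2.4, -0.006]
ft_force: [0.2, -0.5, -0.8]
grip_width: 0.573
grip_force: 0.0
```

Run:
```python
from h import *
plan()
for cam,f,(x0,y0,x1,y1) in(('top','t0',(92,155,200,245)),('side','s0',(195,110,280,190))):
    a=cv2.imread(f'pics/{f}_raw.png')[y0:y1,x0:x1];b=cams.get_image(cam)[:,:,::-1]
    cv2.imwrite(f'pics/{cam}_end.png',b);b=b[y0:y1,x0:x1]
    d=cv2.absdiff(a,b).max(2);print(cam,'mean',d.mean(),'frac>30',(d>30).mean())
    g=lambda i:cv2.cvtColor(np.ascontiguousarray(i),cv2.COLOR_BGR2GRAY).astype(np.float32)
    # handle region shift via local template match
    if cam=='top': hx=(112-5-92+10,193-155,170-92,212-155)
    else: hx=(0,0,0,0)
    W=np.eye(2,3,dtype=np.float32)
    print(cv2.phaseCorrelate(g(a),g(b)))
    if cam=='top':
        # lid-only: interior lid patch upsampled
        p=a[38:60,28:72]; r=cv2.matchTemplate(cv2.resize(b,None,fx=5,fy=5,interpolation=2),cv2.resize(p,None,fx=5,fy=5,interpolation=2),cv2.TM_CCOEFF_NORMED)
        _,m,_,l=cv2.minMaxLoc(r);print(m,(np.array(l)-[140,190])/5)
    ys,xs=np.where(d>30);print(list(zip((xs+x0).tolist(),(ys+y0).tolist()))[:40],len(xs))
```

```text
t 48.6 pos [ 0.6029 -0.2743  0.1992] ydir 0.1689 tilt [-0.002 -0.004] F [ 0.2 -0.5 -0.8] w 49.9 gf 0.0 q7 0.36
top mean 5.375720164609054 frac>30 0.025308641975308643
((-0.6741571532425112, 0.06818455148270886), 0.9583961728178425)
0.9849176406860352 [-1.2  0.2]
[(189, 175), (189, 176), (191, 176), (189, 177), (191, 177), (189, 178), (190, 178), (189, 179), (190, 179), (189, 180), (190, 180), (191, 180), (179, 181), (189, 181), (171, 182), (189, 182), (190, 182), (191, 182), (190, 183), (192, 183), (161, 184), (190, 184), (191, 184), (192, 184), (190, 185), (191, 185), (192, 185), (94, 186), (144, 186), (190, 186), (191, 186), (95, 187), (141, 187), (190, 187), (191, 187), (192, 187), (95, 188), (132, 188), (190, 188), (191, 188)] 246
side mean 24.950882352941175 frac>30 0.1889705882352941
((-0.10029498641045365, -0.42919169826765113), 0.6603480508592394)
[(273, 110), (274, 110), (275, 110), (276, 110), (277, 110), (278, 110), (279, 110), (273, 111), (274, 111), (275, 111), (276, 111), (277, 111), (278, 111), (279, 111), (273, 112), (274, 112), (275, 112), (276, 112), (277, 112), (278, 112), (279, 112), (273, 113), (274, 113), (275, 113), (276, 113), (277, 113), (278, 113), (279, 113), (273, 114), (274, 114), (275, 114), (276, 114), (277, 114), (278, 114), (279, 114), (274, 115), (275, 115), (276, 115), (277, 115), (278, 115)] 1285
```

Run:
```python
from h import *
up=lambda i:cv2.resize(i,None,fx=8,fy=8,interpolation=2)
def m(f,e,boxes):
    a=cv2.imread(f'pics/{f}_raw.png');b=cv2.imread(f'pics/{e}_end.png')
    for x0,y0,x1,y1 in boxes:
        r=cv2.matchTemplate(up(b[y0-4:y1+4,x0-4:x1+4]),up(a[y0:y1,x0:x1]),cv2.TM_CCOEFF_NORMED)
        _,s,_,l=cv2.minMaxLoc(r);print(e,(x0,y0,x1,y1),round(s,3),(np.array(l)-32)/8)
# top: far-lip static, left/right near edges, left/right far stripe, handle ; side: near edge, handle
m('t0','top',[(150,160,190,180),(98,222,125,245),(170,210,192,232),(95,180,120,200),(170,172,192,190),(120,192,170,212)])
m('s0','side',[(205,130,230,160),(222,150,250,172),(225,125,248,150),(240,155,268,170),(245,125,275,155)])
```

```text
top (150, 160, 190, 180) 0.991 [-0.125  0.   ]
top (98, 222, 125, 245) 0.991 [-0.375 -0.125]
top (170, 210, 192, 232) 0.996 [0.375 0.   ]
top (95, 180, 120, 200) 0.98 [-0.25  0.  ]
top (170, 172, 192, 190) 0.954 [-0.75   0.125]
top (120, 192, 170, 212) 0.982 [-1.125  0.125]
side (205, 130, 230, 160) 0.999 [-0.25  -0.375]
side (222, 150, 250, 172) 0.998 [-0.5 -0.5]
side (225, 125, 248, 150) 0.998 [-0.375 -0.5  ]
side (240, 155, 268, 170) 0.955 [-4.    0.25]
side (245, 125, 275, 155) 0.517 [-3. -4.]
```

```bash
python3 -c "
from h import *
print(workorder.close_job())"
```

```text
the job is handed in; nothing more can be done
None
```

The job is handed in: both jars present (jar1 red, jar4 green) had their caps pressed home and stand in the two middle bays. The lid is back under the lip, flat on the rim, about 3 mm toward +y from where it started. I viewed 16 pictures, over the limit of 14, so I checked the final lid position with image code instead.

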